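# Turn a three-lug lens cell until it drops home in its holder

## Task

One of the two lens cells in the aluminium holder has not gone home: its three lugs rest on top of the collar instead of in the notches, so it stands higher than its neighbour. Turn it by its finger bar, with only light pressure, until the lugs drop into the notches and it sits fully down and level like its neighbour, then let go. Leave the neighbour as it is.

Things in the scene. Friction and masses are not known exactly. Their poses are not given: they have to be found in the camera images.
- cell_bar (a point): centre of the finger bar of the lens cell that is not home (in either seat of the holder). Upright bar on the cell's axis, 50 mm long on the cell's x, 10 thick on y, 26 high; grip it from above across its thickness. The point is 13 over the rim's top face, 13 under the bar's top, 25 over the lugs' underside. Axes: the cell's, z up. Above the bench: 61 at the start, 53 when home (it drops 8).
- cell: the same dark steel cell, loose, about 0.12 kg; origin at its underside centre, 39 below the bar's centre. Round body, radius 28 mm, 26 high: plain pilot 14 high, then three lugs 8 high, 12 wide, to radius 42, at 0, 120, 240 degrees from its +x (bar along x). Lugs start on the collar 29 to 60 degrees from the nearest notches, either way; a turn to any notches will do.
- home_cell_bar (a point): centre of the finger bar of the neighbouring, like cell, which is already home in the holder's other seat (this point 53 above the bench) and must stay. A third like cell lies on the bench beyond the holder; it plays no part.
- holder: aluminium holder fixed on the bench, 236x100x28 mm; origin mid-underside, x lengthwise. Round seats at x = -55 and +55: bore radius 30.5 (2.5 play), collar of radius 46 and 8 high (top 36 above bench) with three notches 28 wide, 8 deep, open outwards, at 0, 120, 240 degrees from +x. A cell drops by its weight when its lugs are within 10 degrees of the notches; its lug tops are then flush.

How it is judged:
At the end, for the whole second after the job is handed in: The cell that stood high is fully down in its seat in the holder (the centre of its bar 49 to 56 mm above the bench and 45 to 65 mm from the holder's middle, seen from above), level within 0.1 rad, released, with its lugs in the notches; the neighbour is still home (z of cell_bar in the frame of holder between 0.049 and 0.056 m and horizontal distance between cell_bar and holder between 0.045 and 0.065 m and angle between cell_bar's own z axis and vertical below 0.1 rad); the robot touches nothing.
It fails at once if the neighbouring cell is moved more than 5 mm (distance of home_cell_bar from where it was at the start of the episode above 0.005 m).
It fails at once if the cell is pressed on the holder with more than 40 N (contact force between cell and holder above 40 N).
It also fails if it takes over 32 s, if anything falls off the work surface, if the arm or the gripper's body presses on something with over 40 N, if the wrist force passes 120 N, or if a joint passes its speed limit or range.

## Robot

A 6-joint arm with a two-finger parallel gripper is mounted at the origin on a cart in front of the work surface, level with it; the furniture and walls round the work are solid. World frame = base frame: x ahead of the robot, y to its left, z up, the work surface at z = 0. Lengths are in m, angles in rad, forces in N, time in s.
With the tool pointing down it reaches from about 0.35 to 0.85 m from the base axis. Payload 8.1 kg.
Tool frame: the origin (TCP) lies midway between the tips of the shut fingers; the grasp point (between the pads) lies 19 mm behind it; z points along the fingers, y is the line along which they close (so a half turn about z gives the same grasp; the last joint's range is limited). The gripper opens to 93 mm and grips with 3 to 60 N. Pads are 15 mm wide; open, the fingers measure 128 mm over their backs; the gripper's body (75 mm by 188 mm) begins 65 mm behind the grasp point.
Start: joints at [1.24, 0.13, 1.488, -0, 1.523, -0.085], TCP at [0.146, 0.582, 0.219] pointing down, gripper open.
Joint ranges: [-2.96, 2.96], [-0.89, 2.26], [0.02, 2.5], [-1.34, 4.48], [0, 2.73], [-2.66, 2.66]. Speed limits (rad/s): [2.39, 2.39, 2.79, 3.14, 3.14, 3.14].

## Interface

Orientations are given as a rotation vector (axis times angle).
In Python, from plant import read_state, read_camera, get_calibration, close_job gives the robot as it stands.
- The arm moves only by the shell command python3 -m crank 'ROWS' [FORCE]. ROWS is JSON, a list that holds one entry, the list of rows, each a list of 7 numbers: the gripper's target within -1 to 1 (fully open at 1, half-way at 0, shut at -1), then the shift along the tool's x, y, z as a fraction of full scale, then the turn, a rotation vector about the tool's x, y, z as a fraction of full scale. In form: [[[grip, x, y, z, rx, ry, rz], ...]]. A call has exactly 5 rows; each row is the pose to reach, as a shift and turn from the pose commanded when the call began, along the tool's axes at that moment; what a row does not reach only later rows make up. Full scale, the value 1, is 0.5 m for a shift and 90 degrees for a turn. A row lasts 1/8 s, in which the tool goes at most 62.5 mm and 10.7 degrees, less where a joint would pass 70% of its speed; a pose out of reach is approached as far as the arm can. A call with a number of a shift or a turn outside -1 to 1 is refused whole. A call with a gripper value outside its range is refused whole. The fingers move at their own pace and stop on an object; FORCE is the grip in N (left out, the last holds). Time passes only in rows, so rows that repeat a pose let the fingers close, or fill a call up. It gives the time, the measured TCP pose, the force, the opening and the grip force at its end, in the units of the state.
- read_state(): the state, without advancing time (a new reading comes with each control period).
- read_camera(name): name is "scene" or "top" or "wrist"; returns the picture (400x640x3 uint8, red, green, blue); there is no depth.
- get_calibration(name): a dict with "fx", "fy", "cx", "cy" (pixels), "eye" and "orientation" of the camera in the world; the wrist camera has in their place "mount" (4x4, takes a point from camera to tool coordinates, whose origin is the TCP and whose axes are the flange's). Camera axes: x right, y down, z forward; pixel columns grow to the right and rows downward; lengths in m; the calibration is good to about 2 mm. A picture is of the moment at which its call begins: read the wrist's pose just before it. get_calibration takes no time and is no camera call.
- close_job(): hands the job in; it is judged then, once.
The state is a dict: "t": time; "q": joint angles; "dq": joint speeds; "joint_torque": joint torques, N m; "tool_pos": TCP position; "orientation": TCP orientation; "force": force on the tool from outside, world axes, zero at the start; "wrist_torque": the same for the moment, N m; "opening": finger opening in m; "gripper_force": force on a finger pad.
Only numpy, scipy, OpenCV 4.12 (cv2) and the standard library are available. Lean on these libraries where they do the work, as an engineer would, in place of code of your own. Each camera call takes 0.05 s, during which the arm holds its last target. There are 200 camera calls.

## Working session

There is one attempt and no reset: what is moved stays moved. The work goes in short steps, Python scripts to look and compute and a shell command to move; the robot and the scene stay as the last step left them, time stands still between calls to the robot, and variables do not carry over. Pictures are saved under pics/ and viewed, at most 10 in all, crops included, and the job is handed in when it is done.

```bash
mkdir -p pics; ls
python3 - <<'E'
from plant import *
import cv2,json
print(read_state())
for n in ["top","scene"]:
    im=read_camera(n); cv2.imwrite(f"pics/{n}0.png",im[:,:,::-1]); print(n,get_calibration(n))
print(get_calibration("wrist"))
E
```

```text
pics
{'t': 0.0, 'q': array([ 1.23958191e+00,  1.31175134e-01,  1.48925806e+00, -2.20225957e-05,
        1.52300297e+00, -8.54024138e-02]), 'dq': array([ 1.46748473e-03, -2.58093633e-05, -2.30213904e-04, -2.45042767e-03,
       -2.06697628e-03, -1.54576191e-03]), 'joint_torque': array([ 5.94890298e-04, -5.59843898e+01, -4.91767716e+01,  7.68765109e-02,
        3.52156966e-02, -1.34963975e-04]), 'tool_pos': array([0.14580951, 0.58142996, 0.21759076]), 'orientation': array([-3.85103284e-01, -3.11753616e+00,  2.84000120e-03]), 'force': array([ 1.04532697, -0.03158835,  0.66746877]), 'wrist_torque': array([-0.03036331, -0.00409523, -0.00637837]), 'gripper_force': 0.0, 'opening': 0.09319228317282835}
top {'fx': 481.85928758112897, 'fy': 481.85928758112897, 'cx': 326.4501234149141, 'cy': 193.89648371624992, 'eye': array([0.38750997, 0.22027541, 0.91924408]), 'orientation': array([-2.11833055,  2.13298875, -0.20904167])}
scene {'fx': 475.77348020301264, 'fy': 475.77348020301264, 'cx': 326.6499788319346, 'cy': 194.5382674329585, 'eye': array([ 0.06000875, -0.08430376,  0.69024455]), 'orientation': array([-2.08866074,  1.21726151, -0.48815455])}
{'fx': 307.4523220466772, 'fy': 307.4523220466772, 'cx': 319.8084309000796, 'cy': 198.06070033413235, 'mount': array([[-2.12332564e-04, -9.70877301e-01, -2.39577170e-01,
         6.53086830e-02],
       [ 9.99999853e-01, -3.25595939e-04,  4.33184739e-04,
         1.07874892e-03],
       [-4.98574584e-04, -2.39577043e-01,  9.70877228e-01,
        -1.65989510e-01],
       [ 0.00000000e+00,  0.00000000e+00,  0.00000000e+00,
         1.00000000e+00]])}
```

View pics/top0.png

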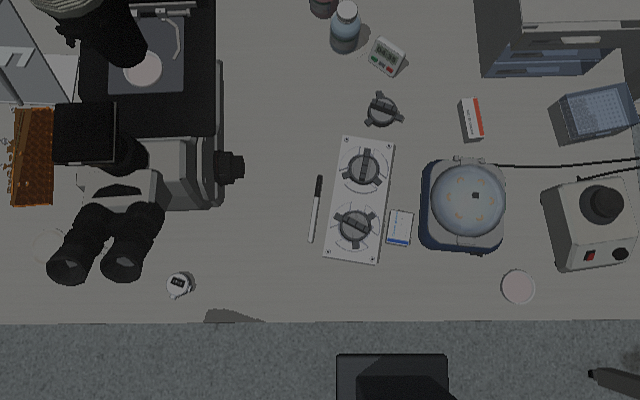

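View pics/scene0.png

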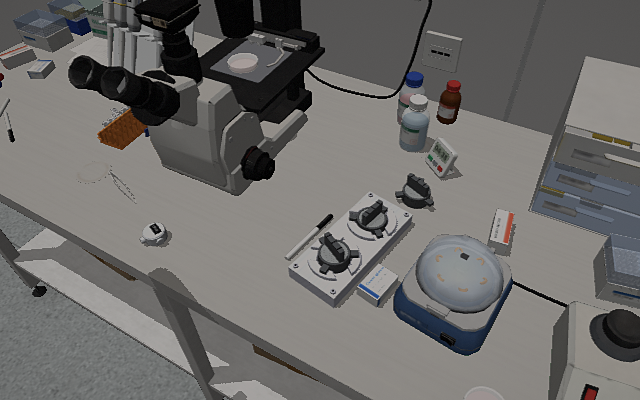

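The top view shows the holder from about (342,135) to (378,265), with seats near (363,168) and (355,228). The third cell is at (382,110). I'll enlarge both views to see which cell stands high.

Run:
```python
import cv2,numpy as np
a=cv2.imread("pics/top0.png")[128:272,310:410]; b=cv2.imread("pics/scene0.png")[185:305,285:420]
f=lambda i,s:cv2.convertScaleAbs(cv2.resize(i,None,fx=s,fy=s,interpolation=cv2.INTER_CUBIC),alpha=1.6)
a=f(a,4);b=f(b,3)
c=np.zeros((576,805,3),np.uint8);c[:,:400]=a;c[:360,400:]=b
cv2.imwrite("pics/c1.png",c[:,:800])
```

```text
(no output)
```

View pics/c1.png

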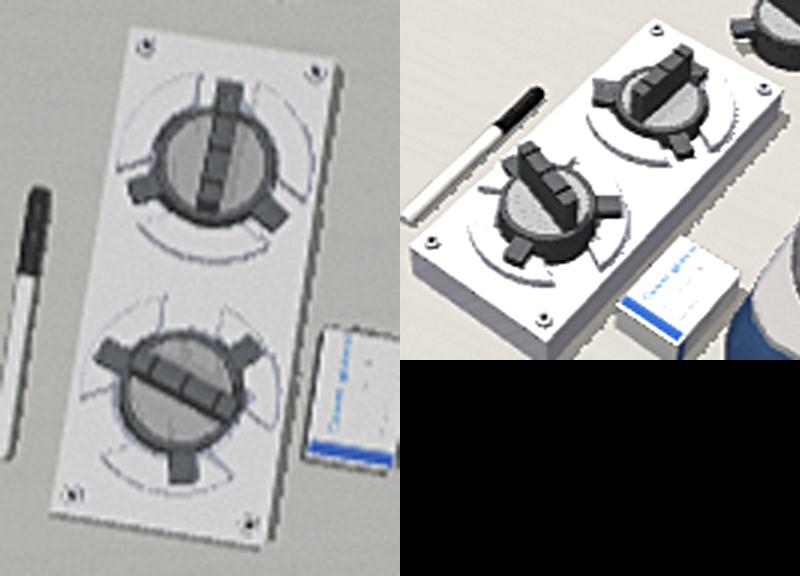

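The near (lower) cell is the high one. Its lugs cover the collar, while the far cell's lugs lie in the notches. Next I'll measure the holder's pose, the lug angles and the bar.

```bash
cat > h.py <<'E'
import numpy as np,cv2
from scipy.spatial.transform import Rotation as R
from plant import *
def rays(px,z,n,cal=None):
    c=get_calibration(n); px=np.atleast_2d(px).astype(float)
    d=np.c_[(px[:,0]-c['cx'])/c['fx'],(px[:,1]-c['cy'])/c['fy'],np.ones(len(px))]@R.from_rotvec(c['orientation']).as_matrix().T
    e=c['eye']; return (e+d*((z-e[2])/d[:,2])[:,None])[:,:2]
def lugs(im,n,C,z=.044,zb=.074):
    g=im.max(2); vv,uu=np.mgrid[:400,:640]; px=np.c_[uu.ravel(),vv.ravel()]
    dark=(g.ravel()<80)
    w=rays(px,z,n)-C; r=np.hypot(*w.T); m=dark&(r>.034)&(r<.041)
    a=np.arctan2(w[m,1],w[m,0]); print(n,'lug px',m.sum(),'phase mod120 deg',np.degrees(np.angle(np.exp(3j*a).mean()))/3,'conc',abs(np.exp(3j*a).mean()),np.histogram(np.degrees(a),18,(-180,180))[0])
    w=rays(px,zb,n)-C; m=dark&(np.hypot(*w.T)<.027)
    p=w[m].astype(np.float32); rc=cv2.minAreaRect(p*1000); print('bar rect mm',rc, 'PCA ang',np.degrees(np.arctan2(*np.linalg.svd(p-p.mean(0),full_matrices=0)[2][0][::-1])))
E
python3 - <<'E'
from h import *
H=[]
for n,seed in(("top",(335,255)),("scene",(335,290))):
    im=cv2.imread(f"pics/{n}0.png")[:,:,::-1].copy(); g=im.min(2)
    print(n,'vals',im[seed[1],seed[0]])
    m=((g>(135 if n=="top" else 135))).astype(np.uint8)
    m=cv2.morphologyEx(m,cv2.MORPH_OPEN,np.ones((3,3)))
    k,l,s,c=cv2.connectedComponentsWithStats(m)
    for i in range(1,k):
        x,y,w,h,a=s[i]
        if a>600 and x<seed[0]+10<x+w+10 and y<seed[1]<y+h: 
            cnt=max(cv2.findContours((l==i).astype(np.uint8),0,1)[0],key=cv2.contourArea)
            P=rays(cnt[:,0],.028,n); rc=cv2.minAreaRect((P*1000).astype(np.float32)); print(s[i],rc); 
            if 220<max(rc[1])<250: H.append((n,rc))
for n,rc in H:
    b=cv2.boxPoints(rc)/1000; e=[b[1]-b[0],b[2]-b[1]]; ax=max(e,key=np.linalg.norm); ax/=np.linalg.norm(ax)
    o=np.array(rc[0])/1000
    print(n,'origin',o,'axis',np.degrees(np.arctan2(ax[1],ax[0])))
    im=cv2.imread(f"pics/{n}0.png")
    for s in(1,-1):
        print('seat',o+s*.055*ax); lugs(im,n,o+s*.055*ax)
E
```

```text
top vals [128 129 127]
scene vals [154 151 154]
[ 289  248   64   50 1097] ((463.8167419433594, 165.32069396972656), (100.7960205078125, 58.3953742980957), 80.16547393798828)
```

Run:
```python
from h import *
for n,hp,bp in(("top",[(335,255),(350,145),(378,205)],[(300,240),(330,160),(400,180),(345,275)]),("scene",[(335,290),(345,215),(395,215)],[(280,220),(300,300),(430,230),(360,180)])):
    im=cv2.imread(f"pics/{n}0.png"); print(n,[im[v,u].min() for u,v in hp],[im[v,u].min() for u,v in bp])
im=cv2.imread("pics/top0.png"); g=cv2.medianBlur(im.min(2),3)
for T in(114,118,122):
    m=(g>T).astype(np.uint8); m=cv2.morphologyEx(m,cv2.MORPH_OPEN,np.ones((5,5)))
    k,l,s,c=cv2.connectedComponentsWithStats(m); i=l[255,335]; print(T,s[i])
    cnt=max(cv2.findContours((l==i).astype(np.uint8),0,1)[0],key=cv2.contourArea)
    rc=cv2.minAreaRect((rays(cnt[:,0],.028,"top")*1000).astype(np.float32)); print(rc)
    b=cv2.boxPoints(rc)/1000; ax=max([b[1]-b[0],b[2]-b[1]],key=np.linalg.norm); ax/=np.linalg.norm(ax); o=np.array(rc[0])/1000
    if T==118:
      print('origin',o,'axis',np.degrees(np.arctan2(ax[1],ax[0])))
      for s in(1,-1): print('seat',o+s*.055*ax); lugs(im,"top",o+s*.055*ax)
```

```text
top [np.uint8(127), np.uint8(129), np.uint8(128)] [np.uint8(109), np.uint8(109), np.uint8(108), np.uint8(107)]
scene [np.uint8(151), np.uint8(165), np.uint8(155)] [np.uint8(136), np.uint8(135), np.uint8(136), np.uint8(136)]
114 [ 324  219   58   44 1237]
((475.4373779296875, 165.94886779785156), (99.80104064941406, 82.90138244628906), 80.2824935913086)
118 [ 324  228   56   35 1084]
((461.2420654296875, 168.2387237548828), (99.49632263183594, 54.2127799987793), 80.35652160644531)
origin [0.46124207 0.16823872] axis 80.356544
seat [0.47045547 0.22246153]
top lug px 32 phase mod120 deg 45.49822422277325 conc 0.6740464808079104 [ 0  1  0  0  2 19  3  0  0  6  1  0  0  0  0  0  0  0]
bar rect mm ((-3.817567825317383, 8.788470268249512), (52.79959487915039, 20.807870864868164), 23.602920532226562) PCA ang -161.134
seat [0.45202866 0.11401591]
top lug px 37 phase mod120 deg 37.82932049282121 conc 0.32286502257770383 [ 0  0  0  0  0  2  0  0 12  0  7 14  1  0  0  1  0  0]
bar rect mm ((3.215254783630371, 4.693904876708984), (34.01329040527344, 45.1240348815918), 40.62924575805664) PCA ang 160.16551
122 [324 228  56  35 999]
((461.4481201171875, 168.32481384277344), (99.24197387695312, 53.931678771972656), 80.28561401367188)
```

```bash
cat >> h.py <<'E'
def holder(im,n,T,roi):
    m=(cv2.medianBlur(im.min(2),3)>T).astype(np.uint8); z=np.zeros_like(m); cv2.fillPoly(z,[np.array(roi)],1); m&=z
    m=cv2.morphologyEx(m,cv2.MORPH_OPEN,np.ones((3,3))); p=cv2.findNonZero(m)[:,0]
    rc=cv2.minAreaRect((rays(p,.028,n)*1000).astype(np.float32)); print(n,rc)
    b=cv2.boxPoints(rc)/1000; ax=max([b[1]-b[0],b[2]-b[1]],key=np.linalg.norm); ax/=np.linalg.norm(ax); ax*=np.sign(ax[0]); o=np.array(rc[0])/1000
    print('origin',o,'axis',np.degrees(np.arctan2(ax[1],ax[0]))); return o,ax
E
python3 - <<'E'
from h import *
for n,T,roi in(("top",118,[(335,128),(402,134),(394,200),(386,206),(380,272),(314,264),(325,215)]),("scene",145,[(365,186),(420,215),(330,307),(285,270),(285,262)])):
    im=cv2.imread(f"pics/{n}0.png")
    if n=="scene": pass
    o,ax=holder(im,n,T,roi)
    for s in(1,-1): print('seat',o+s*.055*ax); lugs(im,n,o+s*.055*ax,.044 if s<0 else .036,.074 if s<0 else .066)
E
```

```text
top ((550.5067749023438, 152.84991455078125), (99.83558654785156, 235.2786865234375), 80.14810180664062)
origin [0.55050677 0.15284991] axis -9.851896
seat [0.6046957  0.14343931]
top lug px 77 phase mod120 deg -11.751550216239702 conc 0.9382883574771884 [ 0  7 19  2  0  0  0  3 21  0  0  0  0  0 25  0  0  0]
bar rect mm ((-2.2767105102539062, 1.1361160278320312), (47.944766998291016, 49.27052307128906), 28.89968490600586) PCA ang 176.72408
seat [0.49631785 0.16226052]
top lug px 75 phase mod120 deg -59.23760010904516 conc 0.9595811232836372 [16  0  0  0  0 12 12  0  0  0  0  8 15  0  0  0  0 12]
bar rect mm ((-2.543741226196289, 0.2518138885498047), (51.322166442871094, 48.01420974731445), 89.24409484863281) PCA ang 66.99088
scene ((551.2451171875, 150.44931030273438), (99.98870086669922, 235.6233673095703), 80.2557601928711)
origin [0.55124512 0.15044931] axis -9.744242
seat [0.60545164 0.14114053]
scene lug px 99 phase mod120 deg -8.141406259000183 conc 0.8119317927824664 [ 0  9 19  3  0  0  0  6 17 17  0  0  0  4 17  7  0  0]
bar rect mm ((-5.486602783203125, -7.699607849121094), (32.88079071044922, 49.392948150634766), 65.90418243408203) PCA ang 156.22475
seat [0.4970386  0.15975809]
scene lug px 175 phase mod120 deg -51.43072880807685 conc 0.3082867292372893 [21 25 28 13  0 21 12  0  0  1  7 21 13  0  4  0  0  9]
bar rect mm ((-5.062506675720215, -1.554983139038086), (49.996246337890625, 36.522396087646484), 89.27936553955078) PCA ang -108.2409
```

Both views agree: the holder is 235×100 mm at (0.551, 0.152), with its axis at −9.8°. The near cell sits at (0.497, 0.161) with its bar at about 61°, so it needs about +49° counter-clockwise. I'll approach in steps.

```bash
python3 -m crank '[[[0.2,-0.08,-0.10,0,0,0,0.1],[0.2,-0.17,-0.19,0,0,0,0.22],[0.2,-0.26,-0.28,0,0,0,0.33],[0.2,-0.35,-0.37,0,0,0,0.44],[0.2,-0.43,-0.46,0,0,0,0.55]]]' 10
python3 - <<'E'
from h import *
s=read_state(); M=R.from_rotvec(s['orientation']).as_matrix(); print(s['tool_pos'],M.round(3),s['q'].round(2))
E
```

```text
t: 0.72
tool_pos: [0.2978, 0.3071, 0.2183]
orientation: [1.662, 2.666, -0.0]
force: [0.5, 0.5, -0.4]
opening: 0.0558
gripper_force: 0.0
[0.29781808 0.30706508 0.21832273] [[-0.44   0.898  0.   ]
 [ 0.898  0.44  -0.   ]
 [-0.    -0.    -1.   ]] [ 0.68 -0.35  1.94 -0.    1.56  0.23]
```

```bash
python3 -m crank '[[[0,-0.09,0.046,0,0,0,0.11],[0,-0.18,0.092,0,0,0,0.22],[0,-0.27,0.138,0,0,0,0.34],[0,-0.35,0.184,0,0,0,0.46],[0,-0.437,0.229,0,0,0,0.58]]]'
python3 -m crank '[[[0,0,0,0,0,0,0.03],[0,0,0,0,0,0,0.03],[0,0,0,0,0,0,0.03],[0,0,0,0,0,0,0.03],[0,0,0,0,0,0,0.03]]]'
python3 - <<'E'
from h import *
s=read_state(); M=R.from_rotvec(s['orientation']).as_matrix(); print(s['tool_pos'],M.round(3),s['q'].round(2))
im=read_camera("wrist"); cv2.imwrite("pics/w1.png",im[:,:,::-1]); np.savez("w1.npz",M=M,p=s['tool_pos'])
E
```

```text
t: 1.35
tool_pos: [0.498, 0.1631, 0.2183]
orientation: [-2.664, -1.665, 0.001]
force: [0.4, -0.2, -0.3]
opening: 0.0466
gripper_force: 0.0
t: 1.98
tool_pos: [0.4968, 0.1646, 0.2188]
orientation: [2.696, 1.612, 0.0]
force: [0.5, -0.3, -0.2]
opening: 0.0465
gripper_force: 0.0
[0.49684257 0.1645509  0.21879312] [[ 0.473  0.881  0.   ]
 [ 0.881 -0.473  0.   ]
 [ 0.     0.    -1.   ]] [ 0.22 -0.08  1.7  -0.    1.52  0.71]
```

View pics/w1.png

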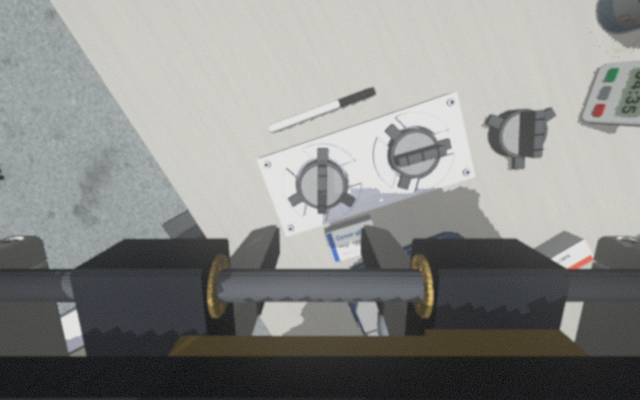

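The wrist view shows the target cell at about (322,185) with its bar upright in the image, so it lies along tool x. Next I'll measure its bar and lugs by ray-casting.

Run:
```python
from h import *
d=np.load("w1.npz"); c=get_calibration("wrist"); Mt=c['mount']
def wr(px,z):
    px=np.atleast_2d(px).astype(float)
    r=np.c_[(px[:,0]-c['cx'])/c['fx'],(px[:,1]-c['cy'])/c['fy'],np.ones(len(px))]@(d['M']@Mt[:3,:3]).T
    e=d['p']+d['M']@Mt[:3,3]; return (e+r*((z-e[2])/r[:,2])[:,None])[:,:2]
im=cv2.imread("pics/w1.png"); g=im.max(2)
print(g[150:222:3,288:360:3])
m=np.zeros_like(g); m[148:222,285:362]=(g<95)[148:222,285:362]
k,l,s,cc=cv2.connectedComponentsWithStats(m); i=1+np.argmax(s[1:,4]); print(s[i],cc[i])
p=np.argwhere(l==i)[:,::-1]
C=np.array([.4967,.161])
(x,y),r=cv2.minEnclosingCircle(wr(p,.044).astype(np.float32)*1000); print('lug circle',x,y,r)
C=np.array([x,y])/1000
w=wr(p,.044)-C; rr=np.hypot(*w.T); a=np.arctan2(w[rr>.034][:,1],w[rr>.034][:,0]); ph=np.exp(3j*a).mean(); print('phase',np.degrees(np.angle(ph))/3,abs(ph),len(a))
print('tool x dir',np.degrees(np.arctan2(d['M'][1,0],d['M'][0,0])),'bar guess',wr([(322,183)],.074))
for u in [(322,162),(322,208)]: print(wr([u],.074))
```

```text
[[226 228 227 226 227 222 229 227 227 225 138 131 131 146 220 227 226 226
  219 221 227 228 227 228]
 [227 228 227 227 227 226 225 226 226 224 133 129 129 145 222 228 228 228
  228 222 219 225 228 228]
 [227 227 228 228 227 226 226 225 224 222 133 129 127 149 222 226 228 228
  226 228 225 220 227 227]
 [227 228 226 228 226 227 225 209 196 161 128 125 127 128 181 215 223 227
  228 226 227 224 211 226]
 [227 226 226 229 226 223 196 149 109 108 122 119 122 110 104 139 195 224
  225 219 216 220 224 228]
 [228 229 227 227 223 193 125 112 125 135 109  89  92 128 125 120 111 184
  212 219 226 227 224 226]
 [205 229 227 226 202 142 121 134 168 185 125 120 119 156 166 141 126 120
  198 226 227 226 227 227]
 [201 195 225 217 175 121 136 182 187 186 132 127 126 151 173 174 165 125
  146 196 225 228 227 229]
 [228 207 194 194 136 129 181 184 185 183 127 120 112 148 172 174 184 154
  126 164 215 228 227 228]
 [228 227 216 154 122 166 184 185 183 184 122 115 116 146 171 177 187 180
  131 138 203 228 227 226]
 [229 228 220 131 126 183 182 183 184 182 133 127 124 154 172 171 181 184
  146 115 179 22
[... 943 characters left out ...]
15 215 226 226 224 124  98  97 143 180 186 193 195
  187 192 185 183 187 188]
 [227 227 227 224 226 207 216 227 228 227 165 147 126 151 185 187 187 194
  187 180 187 187 185 174]
 [225 227 227 228 224 216 226 226 226 227 228 222 190 165 189 184 187 186
  183 183 173 157 140 134]
 [229 226 226 226 226 227 227 226 227 227 225 223 185 171 188 178 177 166
  154 142 132 123 114 107]]
[318 204   9   5  25] [322.28 205.84]
lug circle 486.8837890625 139.7667236328125 4.6342644691467285
phase nan nan 0
tool x dir 61.75641951491303 bar guess [[0.50233353 0.16918898]]
[[0.51253026 0.18823857]]
[[0.48974828 0.14567714]]<stdin>:15: RuntimeWarning: Mean of empty slice.
  ret = ret.dtype.type(ret / rcount)
```

Run:
```python
from h import *
d=np.load("w1.npz"); c=get_calibration("wrist"); Mt=c['mount']
def wr(px,z):
    px=np.atleast_2d(px).astype(float)
    r=np.c_[(px[:,0]-c['cx'])/c['fx'],(px[:,1]-c['cy'])/c['fy'],np.ones(len(px))]@(d['M']@Mt[:3,:3]).T
    e=d['p']+d['M']@Mt[:3,3]; return (e+r*((z-e[2])/r[:,2])[:,None])[:,:2]
g=cv2.imread("pics/w1.png").max(2)
m=np.zeros_like(g); m[140:222,285:360]=(g<158)[140:222,285:360]; m[200:,353:]=0; m[212:,332:]=0
k,l,s,cc=cv2.connectedComponentsWithStats(m); i=1+np.argmax(s[1:,4]); print(s[i],cc[i])
p=np.argwhere(l==i)[:,::-1]; W=wr(p,.044)
for C in ([.4967,.161],wr([(322.5,186)],.048)[0]):
    w=W-C; rr=np.hypot(*w.T); q=(rr>.035)&(rr<.041); a=np.arctan2(w[q,1],w[q,0]); ph=np.exp(3j*a).mean(); print('C',C,'phase',np.degrees(np.angle(ph))/3,abs(ph),q.sum())
print(g[142:170,321:325].mean(1).astype(int)); print(g[200:220,320:324].mean(1).astype(int))
print(g[180,310:335],g[200,310:335])
t=d['p'][:2]
for u in [(322.5,165),(322.5,214),(322.5,190)]:
    w=wr([u],.074)[0]; print(u,w,'tool xy',d['M'][:2,:2].T@(w-t))
print('seat in tool',d['M'][:2,:2].T@(np.array([.4967,.161])-t))
```

```text
[ 289  148   67   66 1570] [322.27070064 184.37070064]
C [0.4967, 0.161] phase -58.90771704049589 0.9490811961776316 145
C [0.49905485 0.16139959] phase -59.412426416289684 0.9606747482814808 163
[221 215 216 224 221 192 145 129 133 131 130 130 129 130 130 129 130 126
 118 115 118 112  99  89  94 105 120 127]
[101  99  99  99  95  90  89  95  97  97  97  99 106 139 181 211 216 214
 215 215]
[186 182 184 187 185 182 175 150 133 132 126 127 126 127 124 123 127 154
 169 171 172 169 172 171 178] [179 182 183 184 185 179 169 139 109 101 103 104  97 103  98 106 125 153
 169 170 172 172 171 168 163]
(322.5, 165) [0.51154034 0.18531494] tool xy [0.02524724 0.00312193]
(322.5, 214) [0.48711662 0.13964412] tool xy [-0.026544   0.0032184]
(322.5, 190) [0.49931489 0.16245413] tool xy [-0.00067718  0.00317021]
seat in tool [-0.00319561  0.00155476]
```

Wrist and top views agree: lug phase −59.2°, bar within 3 mm of the tool axis. Descending.

```bash
python3 -m crank '[[[0,-0.004,0.005,0.06,0,0,0],[0,-0.004,0.005,0.12,0,0,0],[0,-0.004,0.005,0.18,0,0,0],[0,-0.004,0.005,0.24,0,0,0],[0,-0.004,0.005,0.28,0,0,0]]]'
python3 -m crank '[[[0,0,0,0.01,0,0,0],[0,0,0,0.02,0,0,0],[0,0,0,0.03,0,0,0],[0,0,0,0.04,0,0,0],[0,0,0,0.04,0,0,0]]]'
python3 - <<'E'
from h import *
s=read_state(); M=R.from_rotvec(s['orientation']).as_matrix(); print(M.round(3))
print('seat in tool',M.T@(np.array([.4967,.161,.061])-s['tool_pos']))
E
```

```text
t: 2.65
tool_pos: [0.4975, 0.1612, 0.0771]
orientation: [-2.696, -1.611, 0.002]
force: [0.5, -1.1, 0.5]
opening: 0.0465
gripper_force: 0.0
t: 3.28
tool_pos: [0.4982, 0.1612, 0.0584]
orientation: [-2.697, -1.611, 0.001]
force: [0.2, -0.2, 0.7]
opening: 0.0466
gripper_force: 0.0
[[ 0.474  0.88  -0.   ]
 [ 0.88  -0.474 -0.   ]
 [-0.    -0.    -1.   ]]
seat in tool [-0.00083655 -0.00121363 -0.00258026]
```

```bash
python3 -m crank '[[[0,0,0,0.008,0,0,0],[-0.3,0,0,0.008,0,0,0],[-0.6,0,0,0.008,0,0,0],[-1,0,0,0.008,0,0,0],[-1,0,0,0.008,0,0,0]]]' 10
python3 -m crank '[[[-1,0,0,0,0,0,0],[-1,0,0,0,0,0,0],[-1,0,0,0,0,0,0],[-1,0,0,0,0,0,0],[-1,0,0,0,0,0,0]]]'
```

```text
t: 3.9
tool_pos: [0.4984, 0.1612, 0.0547]
orientation: [2.697, 1.611, 0.0]
force: [-1.5, -0.2, 0.8]
opening: 0.0112
gripper_force: 0.2
t: 4.53
tool_pos: [0.4984, 0.1613, 0.0548]
orientation: [2.697, 1.611, 0.0]
force: [-0.5, -0.3, 2.8]
opening: 0.0098
gripper_force: 10.0
```

```bash
python3 -m crank '[[[-1,0,0,0,0,0,-0.05],[-1,0,0,0,0,0,-0.11],[-1,0,0,0,0,0,-0.17],[-1,0,0,0,0,0,-0.23],[-1,0,0,0,0,0,-0.29]]]'
python3 -m crank '[[[-1,0,0,0,0,0,-0.05],[-1,0,0,0,0,0,-0.11],[-1,0,0,0,0,0,-0.17],[-1,0,0,0,0,0,-0.22],[-1,0,0,0,0,0,-0.25]]]'
python3 -m crank '[[[-1,0,0,0,0,0,0],[-1,0,0,0,0,0,0],[-1,0,0,0,0,0,0],[-1,0,0,0,0,0,0],[-1,0,0,0,0,0,0]]]'
python3 - <<'E'
from h import *
s=read_state(); M=R.from_rotvec(s['orientation']).as_matrix(); print(np.degrees(np.arctan2(M[1,0],M[0,0])),s['wrist_torque'])
E
```

```text
t: 5.15
tool_pos: [0.4985, 0.1612, 0.0547]
orientation: [2.26, 2.181, 0.0]
force: [-0.3, -0.1, 1.0]
opening: 0.01
gripper_force: 10.0
t: 5.78
tool_pos: [0.498, 0.1611, 0.0542]
orientation: [-1.793, -2.579, 0.001]
force: [-0.7, -0.1, -1.4]
opening: 0.0102
gripper_force: 10.0
t: 6.4
tool_pos: [0.4983, 0.1612, 0.0546]
orientation: [1.796, 2.578, -0.0]
force: [-0.2, 0.5, -1.5]
opening: 0.0097
gripper_force: 10.0
110.27770952277741 [-0.06267058  0.07950824 -0.00549791]
```

The wrist now carries the cell's weight, so the lugs are over the notches. I'll lower it gently and then open a little.

```bash
python3 -m crank '[[[-1,0,0,0.003,0,0,0],[-1,0,0,0.006,0,0,0],[-1,0,0,0.009,0,0,0],[-1,0,0,0.012,0,0,0],[-1,0,0,0.012,0,0,0]]]'
python3 -m crank '[[[-0.6,0,0,0,0,0,0],[-0.5,0,0,0,0,0,0],[-0.4,0,0,0,0,0,0],[-0.4,0,0,0,0,0,0],[-0.4,0,0,0,0,0,0]]]'
```

```text
t: 7.02
tool_pos: [0.4982, 0.1612, 0.0484]
orientation: [-1.795, -2.578, 0.0]
force: [-0.0, 1.0, -0.9]
opening: 0.0099
gripper_force: 10.0
t: 7.65
tool_pos: [0.4984, 0.1612, 0.0487]
orientation: [1.795, 2.578, 0.0]
force: [-0.4, -0.1, 0.1]
opening: 0.0278
gripper_force: 0.0
```

Now rise straight up, then back off to view.

```bash
python3 -m crank '[[[-0.4,0,0,-0.03,0,0,0],[-0.4,0,0,-0.08,0,0,0],[-0.4,0,0,-0.16,0,0,0],[-0.4,0,0,-0.24,0,0,0],[-0.4,0,0,-0.34,0,0,0]]]'
python3 -m crank '[[[-0.4,0,-0.08,0,0,0,0],[-0.4,0,-0.16,0,0,0,0],[-0.4,0,-0.24,0,0,0,0],[-0.4,0,-0.26,0,0,0,0],[-0.4,0,-0.26,0,0,0,0]]]'
python3 - <<'E'
from h import *
a=read_camera("top")[128:272,310:410,::-1]; b=read_camera("scene")[185:305,285:420,::-1]
f=lambda i,s:cv2.convertScaleAbs(cv2.resize(i,None,fx=s,fy=s,interpolation=cv2.INTER_CUBIC),alpha=1.6)
c=np.zeros((576,805,3),np.uint8);c[:,:400]=f(a,4);c[:360,400:]=f(b,3);cv2.imwrite("pics/c2.png",c[:,:800])
E
```

```text
t: 8.28
tool_pos: [0.4977, 0.1611, 0.2204]
orientation: [-1.795, -2.578, 0.001]
force: [0.5, 0.5, -0.5]
opening: 0.028
gripper_force: 0.0
t: 8.9
tool_pos: [0.3769, 0.1162, 0.2197]
orientation: [1.795, 2.576, 0.003]
force: [0.9, 0.1, 0.1]
opening: 0.0279
gripper_force: 0.0
```

View pics/c2.png

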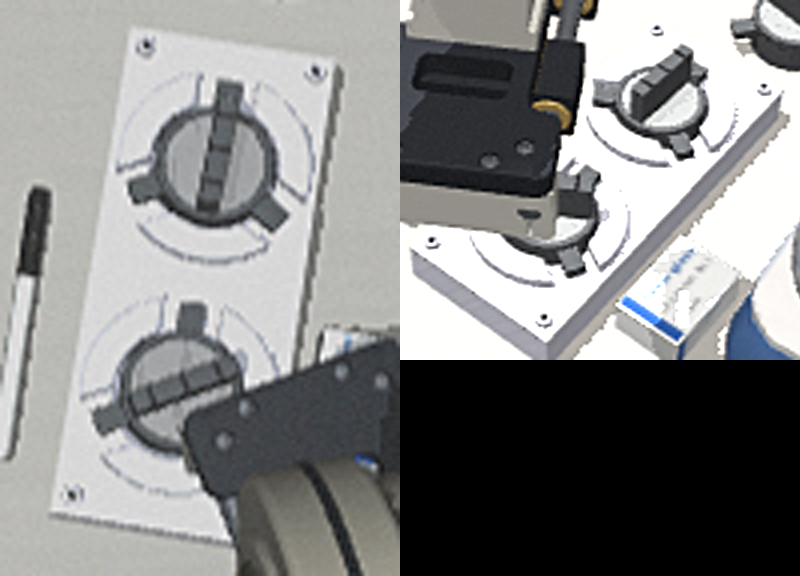

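The near cell's lugs now lie in the notch gaps. The arm hides part of it, so I'll clear the view and check the height across the two cameras.

```bash
python3 -m crank '[[[-0.4,0.1,0,0,0,0,0],[-0.4,0.2,0,0,0,0,0],[-0.4,0.3,0,0,0,0,0],[-0.4,0.4,-0.04,0,0,0,0],[-0.4,0.44,-0.08,0,0,0,0]]]'
python3 -m crank '[[[-0.4,0,0,0,0,0,0],[-0.4,0,0,0,0,0,0],[-0.4,0,0,0,0,0,0],[-0.4,0,0,0,0,0,0],[-0.4,0,0,0,0,0,0]]]'
python3 - <<'E'
from h import *
A=read_camera("top")[:,:,::-1]; B=read_camera("scene")[:,:,::-1]
cv2.imwrite("pics/topF.png",A);cv2.imwrite("pics/sceneF.png",B)
f=lambda i,s:cv2.convertScaleAbs(cv2.resize(i,None,fx=s,fy=s,interpolation=cv2.INTER_CUBIC),alpha=1.3)
c=np.zeros((576,805,3),np.uint8);c[:,:400]=f(A[128:272,310:410],4);c[:360,400:]=f(B[185:305,285:420],3);cv2.imwrite("pics/c3.png",c[:,:800])
E
```

```text
t: 9.62
tool_pos: [0.2614, 0.3109, 0.2184]
orientation: [-1.792, -2.579, 0.001]
force: [0.5, -0.4, 0.0]
opening: 0.0279
gripper_force: 0.0
t: 10.25
tool_pos: [0.263, 0.3084, 0.2187]
orientation: [1.797, 2.577, 0.0]
force: [0.7, 0.0, 0.6]
opening: 0.0279
gripper_force: 0.0
```

View pics/c3.png

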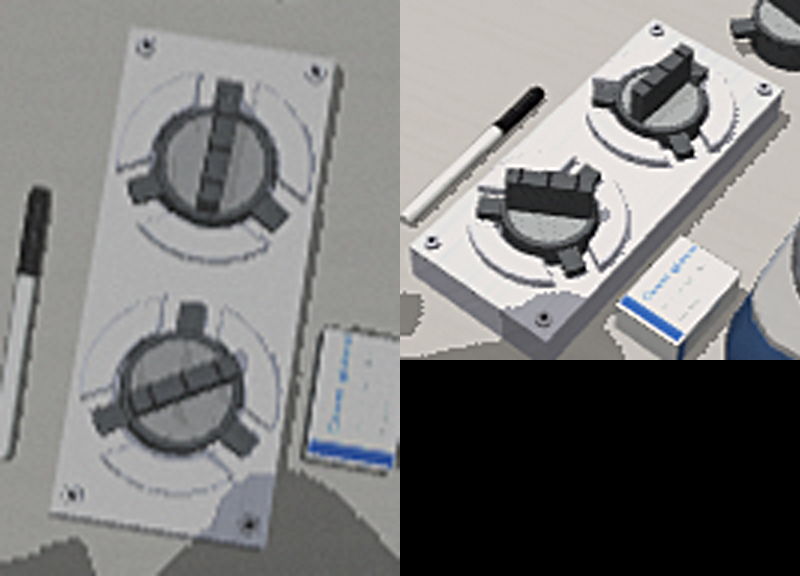

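All three lugs lie in the notch gaps and the wall under the rim is hidden, as on the neighbour. One numeric height check follows: fit the dark rim and lug outline in both views, before and after.

Run:
```python
from h import *
def tri(a,b):
    L=[]
    for p,n in((a,"top"),(b,"scene")):
        e=get_calibration(n)['eye']; q=np.r_[rays([p],0,n)[0],0]; L.append((e,(q-e)/np.linalg.norm(q-e)))
    A=sum(np.eye(3)-np.outer(d,d) for e,d in L); return np.linalg.solve(A,sum((np.eye(3)-np.outer(d,d))@e for e,d in L))
def cen(im,x0,y0,x1,y1,T):
    m=np.zeros(im.shape[:2],np.uint8); m[y0:y1,x0:x1]=(im.max(2)<T)[y0:y1,x0:x1]
    m=cv2.morphologyEx(m,cv2.MORPH_CLOSE,np.ones((9,9))); m=cv2.morphologyEx(m,cv2.MORPH_OPEN,cv2.getStructuringElement(2,(17,17)))
    p=cv2.findNonZero(m)[:,0]; return p.mean(0),len(p)
for s in "0F":
    A=cv2.imread(f"pics/top{s}.png");B=cv2.imread(f"pics/scene{s}.png")
    for nm,ra,rb in(("near",(333,208,378,250),(310,230,365,282)),("far",(341,146,385,188),(350,198,395,240))):
        a,na=cen(A,*ra,110);b,nb=cen(B,*rb,135); print(s,nm,a.round(1),na,b.round(1),nb,tri(a,b).round(4))
```

```text
0 near [354.1 227.6] 1211 [334.  256.1] 1690 [0.4945 0.1605 0.0354]
0 far [362.6 168.6] 1044 [369.8 222.1] 1139 [0.6077 0.1436 0.0215]
F near [353.6 227.4] 1094 [336.4 260.3] 1823 [0.4977 0.1591 0.0199]
F far [362.5 169.4] 953 [369.8 222.2] 1136 [0.6062 0.1434 0.0228]
```

The near cell has dropped and now matches its neighbour's apparent height. The neighbour has not moved and the arm is clear, so I'm handing in.

```bash
python3 -c "from plant import *; print(close_job())"
```

```text
the job is handed in; nothing more can be done
None
```

I turned the high cell about 49° and let it go; its lugs dropped into the notches, it sits level with its neighbour in the final pictures, and the job is handed in, though no verdict came back.

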